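# Set a thumb shifter to its adjusting gear

### The arm

A 6-joint arm with a two-finger parallel gripper is mounted at the origin on the work surface. World frame = base frame: x ahead of the robot, y to its left, z up, the work surface at z = 0. Lengths are in m, angles in rad, forces in N, time in s.
With the tool pointing down it reaches from about 0.35 to 0.975 m from the base axis. Payload 4.9 kg.
Tool frame: the origin (TCP) lies on the front face of the gripper's body, between the roots of the fingers; the fingertips stand ctrl.finger_overhang ahead of it and the grasp point (between the pads) lies 54 mm ahead of it (ctrl.finger_overhang is the distance from the TCP to the fingertips, in m); z points along the fingers, y is the line along which they close (so a half turn about z gives the same grasp; the last joint's range is limited). The gripper opens to 85 mm and grips with 20 to 120 N. Pads are 22 mm wide; open, the fingers measure 114 mm over their backs; the gripper's body (76 mm by 85 mm) begins 54 mm behind the grasp point. The pads swing forward as they close: fully open they stand 13 mm farther back than shut.
Start: joints at [1.087, 0.053, 1.613, -0, 1.476, -0.119], TCP at [0.223, 0.584, 0.304] pointing down, gripper open.
Joint ranges: [-3.01, 3.01], [-1.01, 2.22], [0.06, 2.58], [-1.02, 4.17], [0.09, 2.62], [-3.14, 3.14]. Speed limits (rad/s): [2.57, 2.57, 3.14, 3.14, 3.14, 3.14].

### API

Orientations are given as a rotation vector (axis times angle).
In Python, from station import ctrl, vision gives the robot as it stands. The module is installed in compiled form; this text tells all that it offers.
- The arm moves only by the tool drive_tool, never from a script. Its argument "rows" is a list of rows, each a list of 2 entries, a list of its own where there are three numbers: the shift along the tool's x, y, z in m, then the turn about the tool's z in rad. A call has 1 to 10 rows; each row shifts and turns the commanded pose from where the row before left it, along the tool's axes as they then stand; what a row does not reach is not made up. A row lasts 1/10 s, in which the tool goes at most 50 mm and 8.59 degrees, less where a joint would pass 70% of its speed; a pose out of reach is approached as far as the arm can. A call with a gripper value outside its range is refused whole. "jaw" is the closure, from 0 (fully open) to 1 (shut), set as the call begins (left out, the last holds). The fingers move at their own pace and stop on an object; "grip_force" is the grip in N (left out, the last holds). Time passes only in rows, so rows that do not move let the fingers close. It gives the time, the measured TCP pose, the force, the opening and the grip force at its end, in the units of the state.
- ctrl.get_obs(): the state, without advancing time (a new reading comes with each control period).
- vision.get_image(name): name is "side" or "top"; returns a dict with "image" (420x560x3 uint8, blue, green, red), "vertical_fov" (degrees; the focal length in pixels is half the picture's height over the tangent of half this angle, whatever the lens; pixels are square), "cx", "cy" (the principal point, pixels), "R" (3x3) and "t" (3): a world point X has camera coordinates R X + t. Camera axes: x right, y down, z forward; pixel columns grow to the right and rows downward; lengths in m; the calibration is good to about 2 mm. A picture is of the moment at which its call begins. There is no depth.
- ctrl.finish_job(): hands the job in; it is judged then, once.
The state is a dict: "t": time; "q": joint angles; "dq": joint speeds; "effort": joint torques, N m; "tool_pos": TCP position; "tool_rot": TCP orientation; "contact_force": force on the tool from outside, world axes, zero at the start; "wrist_torque": the same for the moment, N m; "opening": finger opening in m; "grip_force": force on a finger pad.
Only numpy, scipy, OpenCV 4.12 (cv2) and the standard library are available. Lean on these libraries where they do the work, as an engineer would, in place of code of your own. Each camera call takes 0.05 s, during which the arm holds its last target. There are 200 camera calls.

### The job

The hub-gear handlebar in the bench clamp has lost its gear indicator, so its thumb shifter must be set by feel to fourth gear, ready for the cable to be adjusted. Gently push the orange thumb lever back, anticlockwise seen from above, until you feel it come firmly against its end stop (that is first gear), then push it the other way one click at a time, letting it settle for a moment at each click, for three clicks, and leave it there. Never force the lever, and do not disturb the other things on the bench.

Things in the scene. Friction and masses are not known exactly. Their poses are not given: they have to be found in the camera images.
- handlebar: Black bicycle handlebar, 600 mm long, fixed in a blue bench clamp. Origin on the bench below the lever's pivot; y along the bar, -x the rider's side, z up. Bar centre line at z = 100 mm. Clamp at y = 85 to 195 mm, top at z = 148 mm. Grips (y below -38 mm, above 318 mm) reach z = 119 mm; brake levers on the +x side, below z = 108 mm.
- shifter_case: Round black shifter case on the bar, 50 mm across, top 136 mm above the bench; same frame as the handlebar. Hidden inside is the lever's springy end stop, anywhere between joint -0.03 and -0.45 rad, differing each time; there the push climbs past 8 N (about 5 N per mm) as the lever all but stops. First gear: lever pushed on the stop with over 3 N at the pad.
- pivot (a point): Point on the lever's vertical pivot axis at the case's top, 136 mm above the bench. Clicks are 18 degrees apart: between two the push at the pad rises to 4 to 7 N, falls to nothing halfway, and just beyond the lever drops into the next click by itself, either way. Below about 0 rad there is no click: the lever moves freely (under 1 N) and stays where left, down to the stop.
- thumb_blade: Orange plastic thumb lever. Origin on the pivot axis at bench height, x horizontal from the pivot through the pad, z up. Its upright pad is a plate 7 mm thick (y), 40 to 66 mm from the pivot, 136 to 158 mm above the bench, pushed on its broad faces. A flat arm, 12 mm wide, at 137 to 144 mm height, joins it to the pivot. More than 14 N from the robot, in any direction, strains it.
- thumb_pad (a point): Centre of the lever's upright pad, 53 mm from the pivot axis and 147 mm above the bench. Under the pad there is nothing but the bar and the grip, at least 17 mm lower than the pad's lower edge.
- gear_lever (a joint): Angle of the thumb lever, rad, growing clockwise seen from above (to higher gears). The lever's direction is 234 degrees minus this angle, counted anticlockwise from the handlebar's +x axis. Gear 2 rests at 0.314, gear 3 at 0.628, gear 4 at 0.942, and so on to gear 7 at 1.885. It starts in gear 5, 6 or 7.
- spray_can: Blue and white spray can standing on the bench off the end of the near grip, 54 mm across, 160 mm tall; origin at the centre of its foot. To be left alone.
- parts_carton: Brown carton, 100 x 140 x 60 mm tall, on the rider's side of the bar; origin at the centre of its underside. To be left alone.
- tape_roll: Roll of brown packing tape lying flat beyond the bar, 96 mm across, 48 mm tall; origin at the centre of its underside. To be left alone.
- screwdriver: Green-handled screwdriver, 190 mm long, lying on the bench on the rider's side of the bar; origin at mid-length on its underside. To be left alone.

How it is judged:
On the way, in this order (a step that is already met when the one before it is completed fails the run):
1. first gear: the lever is pushed back against its end stop (over 6 N on the stop, which takes about 3 N at the pad) (contact force between thumb_blade and shifter_case above 6 N and value of joint gear_lever below 0 rad), for 0.1 s.
2. one click up: the lever has settled in second gear (value of joint gear_lever between 0.234 and 0.394 rad and velocity of joint gear_lever between -0.08 and 0.08 rad/s), for 0.2 s.
3. two clicks up: the lever has settled in third gear (value of joint gear_lever between 0.548 and 0.708 rad and velocity of joint gear_lever between -0.08 and 0.08 rad/s), for 0.2 s.
4. three clicks up: the lever has settled in fourth gear (value of joint gear_lever between 0.862 and 1.022 rad and velocity of joint gear_lever between -0.08 and 0.08 rad/s), for 0.2 s.
At the end, for the whole second after the job is handed in: The lever rests in fourth gear (joint within 0.08 rad of 0.942), still and released, and the four bystanders are within 15 mm of where they began (all of step 4 and distance of each of spray_can, parts_carton, tape_roll, screwdriver from where it was at the start of the episode below 0.015 m); the robot touches nothing.
It fails at once if the lever is strained: the robot bears on it with more than 14 N (contact force between any of the fingers, the arm and thumb_blade above 14 N).
It fails at once if a bystander is moved by more than 15 mm (distance of any of spray_can, parts_carton, tape_roll, screwdriver from where it was at the start of the episode above 0.015 m).
It also fails if it takes over 72 s, if anything falls off the work surface, if the arm or the gripper's body presses on something with over 40 N, if the wrist force passes 120 N, or if a joint passes its speed limit or range.

## Working session

There is one attempt and no reset: what is moved stays moved. The work goes in short steps, Python scripts to look and compute and a tool call to move; the robot and the scene stay as the last step left them, time stands still between calls to the robot, and variables do not carry over. Pictures are saved under pics/ and viewed, at most 10 in all, crops included, and the job is handed in when it is done.

Besides the shell and the picture viewer there is one more tool, called after "Call:" in YAML: its name, and indented under it one key for each argument. drive_tool: Moves the arm, as the interface text tells. Its arguments: {"type":"object","properties":{"rows":{"type":"array","items":{"type":"array"}},"jaw":{"type":"number"},"grip_force":{"type":"number"}},"required":["rows"]}

```bash
mkdir -p pics; python3 - <<'E'
from station import ctrl, vision
import cv2,pickle
d={}
for n in("side","top"):
    r=vision.get_image(n); d[n]=r; cv2.imwrite(f"pics/{n}0.png",r["image"]); print(n,r["vertical_fov"],r["cx"],r["cy"],r["R"],r["t"])
pickle.dump(d,open("d.pkl","wb"))
print(ctrl.get_obs(),ctrl.finger_overhang)
E
```

```text
side 44.83595679157581 269.02552305784513 209.05355854487183 [[-9.97527921e-01 -7.02701421e-02  3.92078087e-04]
 [-5.35382685e-02  7.56371077e-01 -6.51948194e-01]
 [ 4.55159358e-02 -6.50357518e-01 -7.58263409e-01]] [0.59897421 0.13191798 1.02017261]
top 43.98163572619547 289.4654967702925 210.1406571793508 [[-0.02514036 -0.99968101  0.00241828]
 [-0.98432071  0.02433146 -0.17470178]
 [ 0.17458721 -0.00677242 -0.98461842]] [0.01098084 0.59580042 0.9527195 ]
{'t': 0.1, 'q': array([ 1.08699179e+00,  5.32930131e-02,  1.61417250e+00, -4.32861660e-05,
        1.47600323e+00, -1.19019748e-01]), 'dq': array([ 0.00014449, -0.00102309, -0.00178703,  0.00312555, -0.00217354,
       -0.00125737]), 'effort': array([ 4.01765465e-04, -3.94901526e+01, -3.71362495e+01, -3.06416609e-05,
        3.88941611e-03,  1.64034486e-05]), 'tool_pos': array([0.22278249, 0.58347834, 0.30277504]), 'tool_rot': array([-5.69730691e-01, -3.08897437e+00,  2.83372189e-03]), 'contact_force': array([-0.54150247, -0.31793276, -0.85136965]), 'wrist_torque': array([ 0.01025684,  0.02671579, -0.02888279]), 'grip_force': 0.0, 'opening': 0.08557445535349764} 0.0726
```

View pics/side0.png

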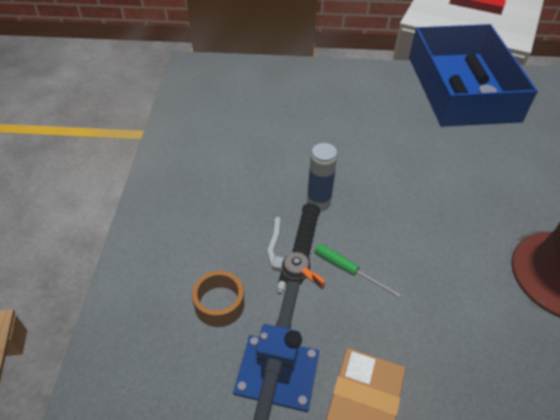

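View pics/top0.png

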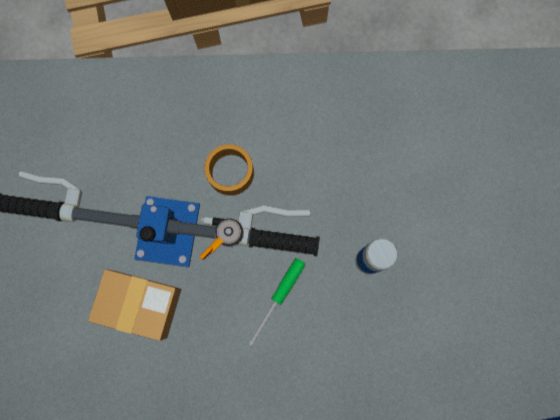

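The side view shows the pivot near (296,264) with the orange pad near (318,279). The top view shows the pivot near (229,232) and the lever tip near (205,256). I'll enlarge both.

```bash
python3 - <<'E'
import cv2,pickle,numpy as np
d=pickle.load(open("d.pkl","rb"))
a=d["side"]["image"][235:305,265:345]; b=d["top"]["image"][205:275,180:260]
f=lambda i:cv2.resize(i,None,fx=5,fy=5,interpolation=cv2.INTER_CUBIC)
cv2.imwrite("pics/c0.png",np.hstack([f(a),f(b)]))
E
```

```text
(no output)
```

View pics/c0.png

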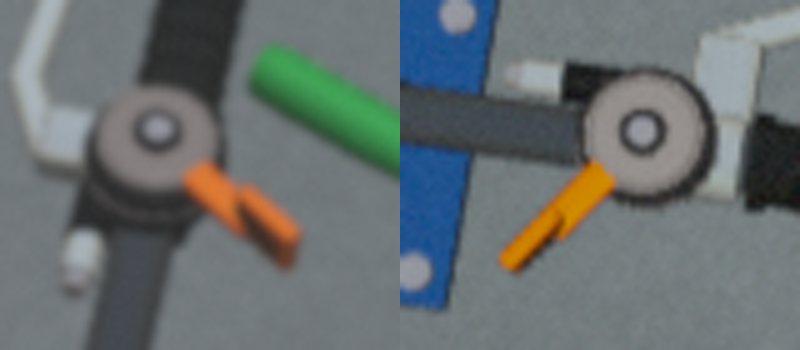

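```bash
cat > h.py <<'E'
import numpy as np,pickle
def ray(r,u,v):
    f=210/np.tan(np.radians(r["vertical_fov"]/2))
    R=np.array(r["R"]);t=np.array(r["t"])
    return -R.T@t, R.T@np.array([(u-r["cx"])/f,(v-r["cy"])/f,1])
def atz(r,u,v,z):
    c,w=ray(r,u,v); return c+w*(z-c[2])/w[2]
def proj(r,X):
    f=210/np.tan(np.radians(r["vertical_fov"]/2))
    p=np.array(r["R"])@X+np.array(r["t"]); return f*p[0]/p[2]+r["cx"],f*p[1]/p[2]+r["cy"]
def tri(a,ua,b,ub):
    A=[];y=[]
    for r,u in((a,ua),(b,ub)):
        c,w=ray(r,*u); w/=np.linalg.norm(w); P=np.eye(3)-np.outer(w,w); A.append(P); y.append(P@c)
    return np.linalg.lstsq(np.vstack(A),np.hstack(y),rcond=None)[0]
E
python3 - <<'E'
from h import *
np.set_printoptions(precision=4,suppress=True)
d=pickle.load(open("d.pkl","rb"));S,T=d["side"],d["top"]
print("piv tri",tri(S,(296.4,260.6),T,(228.4,231.2)))
for n,r,p in(("S",S,(296.4,260.6)),("T",T,(228.4,231.2))): print(n,atz(r,*p,.138))
print("tipouter S",atz(S,324.4,282.4,.158),"T",atz(T,202,258,.158), tri(S,(324.4,282.4),T,(202,258)))
print("inner S",atz(S,314.6,273,.158),"T",atz(T,211,248,.158))
a=atz(T,100,217.5,.10);b=atz(T,205,230,.10); a2=atz(T,5,203.5,.119);b2=atz(T,316,246,.119)
for u,v in((a,b),(a2,b2)): w=u-v; print("bar y dir deg",np.degrees(np.arctan2(w[1],w[0])),u,v)
print("can",atz(T,380,254,.16),"carton corners",[atz(T,*p,.06) for p in((105,270),(180,290),(162,340),(90,320))])
print("screw",[atz(T,*p,.015) for p in((297,262),(276,300),(251,344))])
E
```

```text
piv tri [0.5458 0.104  0.143 ]
S [0.5463 0.1004 0.138 ]
T [0.5459 0.1047 0.138 ]
tipouter S [0.4999 0.1539 0.158 ] T [0.4983 0.1474 0.158 ] [0.4991 0.1487 0.1499]
inner S [0.516  0.1369 0.158 ] T [0.515  0.1322 0.158 ]
bar y dir deg 81.7506400578334 [0.5823 0.3441 0.1   ] [0.5544 0.1516 0.1   ]
bar y dir deg 80.75822576600684 [0.6089 0.5095 0.119 ] [ 0.5181 -0.049   0.119 ]
can [ 0.4974 -0.1549  0.16  ] carton corners [array([0.489 , 0.3454, 0.06  ]), array([0.4483, 0.2042, 0.06  ]), array([0.3583, 0.2362, 0.06  ]), array([0.3976, 0.3697, 0.06  ])]
screw [array([ 0.4984, -0.0164,  0.015 ]), array([0.4256, 0.0265, 0.015 ]), array([0.3437, 0.0762, 0.015 ])]
```

Call:
drive_tool:
  rows:
    - [[-0.036,-0.0265,0],0]
    - [[-0.036,-0.0265,0],0]
    - [[-0.036,-0.0265,0],0]
    - [[-0.036,-0.0265,0],0]
    - [[-0.036,-0.0265,0],0]
    - [[-0.036,-0.0265,0],0]
    - [[-0.036,-0.0265,0],0]
    - [[-0.036,-0.0265,0],0]
    - [[-0.036,-0.0265,0],0]
    - [[-0.036,-0.0265,0],0]
  jaw: 0.5

```text
t: 1.1
tool_pos: [0.4651, 0.2061, 0.3035]
tool_rot: [-0.57, -3.089, 0.0]
contact_force: [0.5, 0.2, -0.8]
opening: 0.0427
grip_force: 0.0
```

Call:
drive_tool:
  rows:
    - [[-0.03,-0.02,0],0]
    - [[-0.025,-0.02,0],0]
    - [[-0.009,-0.006,0],0]
    - [[0,0,0],0.14]
    - [[0,0,0],0.14]
    - [[0,0,0],0.14]
    - [[0,0,0],0]
    - [[0,0,0],0]

```text
t: 1.9
tool_pos: [0.5078, 0.1426, 0.3036]
tool_rot: [-1.196, -2.904, 0.0]
contact_force: [0.3, -0.0, -0.4]
opening: 0.0428
grip_force: 0.0
```

```bash
cat >> h.py <<'E'
PIV=np.array([.546,.104])
def state():
    from station import ctrl
    from scipy.spatial.transform import Rotation as Ro
    o=ctrl.get_obs(); R=Ro.from_rotvec(o["tool_rot"]).as_matrix(); p=o["tool_pos"]
    th=np.degrees(np.arctan2(R[1,0],R[0,0])); e=p[:2]-PIV
    print("t",round(o["t"],2),"pos",p.round(4),"xang",th.round(1),"pivot->tcp r",np.hypot(*e).round(4),"ang",np.degrees(np.arctan2(e[1],e[0])).round(1)%360,"tiltz",R[:,2].round(3),"Ftool",(R.T@o["contact_force"]).round(2),"open",round(o["opening"],4),"over",ctrl.finger_overhang)
    return o,R
E
python3 -c "
from h import *
state()
from station import vision
import cv2
r=vision.get_image('side'); print(proj(r,np.array([.508,.142,.158])))
cv2.imwrite('pics/s1.png',cv2.resize(r['image'][190:320,230:400],None,fx=4,fy=4))"
```

```text
t 1.9 pos [0.5078 0.1426 0.3036] xang 135.2 pivot->tcp r 0.0543 ang 134.7 tiltz [-0.001  0.    -1.   ] Ftool [-0.22  0.15  0.37] open 0.0428 over 0.0726
(np.float64(319.4398923202092), np.float64(275.88437461853584))
```

View pics/s1.png

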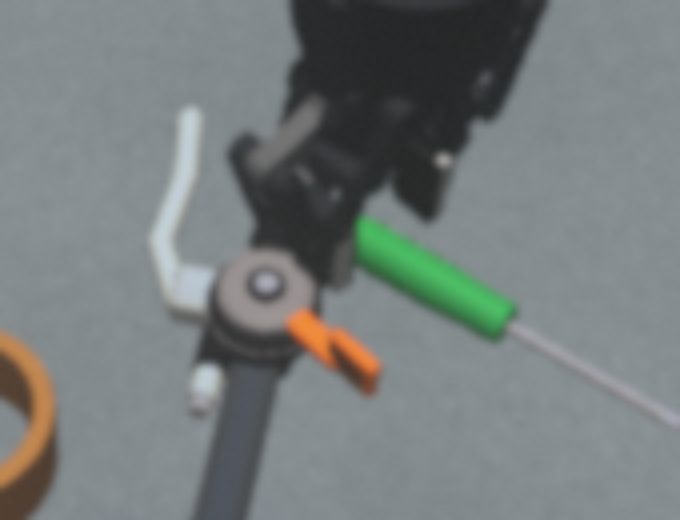

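The gripper hangs above the lever with the orange pad at about (360,360) in the crop, lined up between the open fingers. I'll lower it so the fingers straddle the pad.

Call:
drive_tool:
  rows:
    - [[0,0,0.02],0]
    - [[0,0,0.02],0]
    - [[0,0,0.015],0]
    - [[0,0,0.01],0]
    - [[0,0,0.005],0]
    - [[0,0,0.005],0]
    - [[0,0,0.005],0]
    - [[0,0,0.005],0]
    - [[0,0,0.005],0]
    - [[0,0,0],0]

```text
t: 2.95
tool_pos: [0.5077, 0.142, 0.2131]
tool_rot: [-1.201, -2.902, 0.001]
contact_force: [-0.8, -0.4, -0.3]
opening: 0.0429
grip_force: 0.0
```

```bash
python3 -c "
from h import *
state()
from station import vision
import cv2
r=vision.get_image('side')
for s in(1,-1):
  th=np.radians(45.2); c=np.array([.508,.142])+s*.0214*np.array([np.cos(th),np.sin(th)])
  print([np.subtract(proj(r,np.array([*c,z])),(230,190))*4 for z in(.141,.154)])
cv2.imwrite('pics/s2.png',cv2.resize(r['image'][190:320,230:400],None,fx=4,fy=4))"
```

```text
t 2.95 pos [0.5077 0.142  0.2131] xang 135.0 pivot->tcp r 0.0539 ang 135.2 tiltz [-0.001 -0.    -1.   ] Ftool [ 0.34 -0.86  0.32] open 0.0429 over 0.0726
[array([317.55947038, 395.42792955]), array([319.50124853, 378.32373224])]
[array([390.96862862, 337.58637698]), array([393.72611764, 320.17884509])]
```

View pics/s2.png

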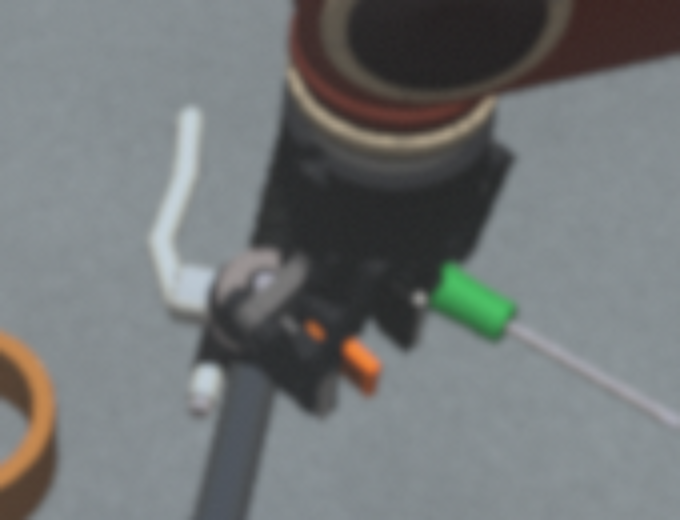

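The fingers straddle the orange pad, with tips at about (322,412) and (408,345) either side of it. I'll start the anticlockwise approach.

Call:
drive_tool:
  rows:
    - [[0,-0.003,0],0]
    - [[0,-0.003,0],0]
    - [[0,-0.003,0],0]
    - [[0,-0.003,0],0]
    - [[0,-0.002,0],0]
    - [[0,-0.001,0],0]
    - [[0,-0.001,0],0]
    - [[0,0,0],0]

```text
t: 3.8
tool_pos: [0.4969, 0.1308, 0.214]
tool_rot: [1.201, 2.902, 0.001]
contact_force: [-0.4, 0.7, 0.4]
opening: 0.0432
grip_force: 0.4
```

```bash
python3 -c "
from h import *
state()"
```

```text
t 3.8 pos [0.4969 0.1308 0.214 ] xang 135.0 pivot->tcp r 0.0559 ang 151.4 tiltz [ 0.001  0.    -1.   ] Ftool [ 0.77  0.18 -0.37] open 0.0432 over 0.0726
```

Call:
drive_tool:
  rows:
    - [[-0.0004,-0.001,0],-0.019]
    - [[-0.0004,-0.001,0],-0.019]
    - [[-0.0004,-0.001,0],-0.019]
    - [[-0.0004,-0.001,0],-0.019]

```text
t: 4.2
tool_pos: [0.4958, 0.1272, 0.2144]
tool_rot: [1.088, 2.946, 0.004]
contact_force: [3.0, 5.0, 0.3]
opening: 0.0427
grip_force: 4.4
```

```bash
python3 -c "
from h import *
state()"
```

```text
t 4.2 pos [0.4958 0.1272 0.2144] xang 139.5 pivot->tcp r 0.0553 ang 155.2 tiltz [ 0.002  0.002 -1.   ] Ftool [ 0.99  5.77 -0.32] open 0.0427 over 0.0726
```

Call:
drive_tool:
  rows:
    - [[-0.0004,-0.001,0],-0.019]
    - [[-0.0004,-0.001,0],-0.019]
    - [[-0.0004,-0.001,0],-0.019]
    - [[-0.0004,-0.001,0],-0.019]
    - [[-0.0004,-0.001,0],-0.019]
    - [[-0.0004,-0.001,0],-0.019]
    - [[-0.0004,-0.001,0],-0.019]
    - [[-0.0004,-0.001,0],-0.019]
    - [[-0.0004,-0.001,0],-0.019]
    - [[-0.0004,-0.001,0],-0.019]

```text
t: 5.2
tool_pos: [0.4921, 0.1159, 0.214]
tool_rot: [-0.803, -3.036, 0.002]
contact_force: [-4.7, 1.7, 6.3]
opening: 0.0424
grip_force: 3.2
```

```bash
python3 -c "
from h import *
state()"
```

```text
t 5.2 pos [0.4921 0.1159 0.214 ] xang 150.4 pivot->tcp r 0.0552 ang 167.5 tiltz [-0.002 -0.001 -1.   ] Ftool [ 4.88 -0.88 -6.33] open 0.0424 over 0.0726
```

Call:
drive_tool:
  rows:
    - [[-0.0007,-0.002,0],-0.0377]
    - [[-0.0007,-0.002,0],-0.0377]
    - [[-0.0007,-0.002,0],-0.0377]
    - [[-0.0007,-0.002,0],-0.0377]
    - [[-0.0007,-0.002,0],-0.0377]
    - [[-0.0007,-0.002,0],-0.0377]
    - [[-0.0007,-0.002,0],-0.0377]
    - [[-0.0007,-0.002,0],-0.0377]

```text
t: 6.0
tool_pos: [0.4911, 0.099, 0.214]
tool_rot: [-0.336, -3.121, 0.002]
contact_force: [-5.1, 0.7, 6.8]
opening: 0.043
grip_force: 3.5
```

```bash
python3 -c "
from h import *
state()"
```

```text
t 6.0 pos [0.4911 0.099  0.214 ] xang 167.7 pivot->tcp r 0.0552 ang 185.2 tiltz [-0.003 -0.001 -1.   ] Ftool [ 5.1  -0.41 -6.75] open 0.043 over 0.0726
```

Call:
drive_tool:
  rows:
    - [[0,0,-0.002],0]
    - [[0,0,-0.002],0]
    - [[0,0,0],0]

```text
t: 6.3
tool_pos: [0.4917, 0.0991, 0.2175]
tool_rot: [-0.341, -3.123, 0.001]
contact_force: [-0.1, 0.2, -0.1]
opening: 0.0427
grip_force: 0.0
```

```bash
python3 -c "
from h import *
state()
from station import vision
import cv2
r=vision.get_image('side')
cv2.imwrite('pics/s3.png',cv2.resize(r['image'][190:320,230:400],None,fx=4,fy=4))"
```

```text
t 6.3 pos [0.4917 0.0991 0.2175] xang 167.5 pivot->tcp r 0.0546 ang 185.2 tiltz [-0.    -0.001 -1.   ] Ftool [0.1  0.17 0.12] open 0.0427 over 0.0726
```

View pics/s3.png

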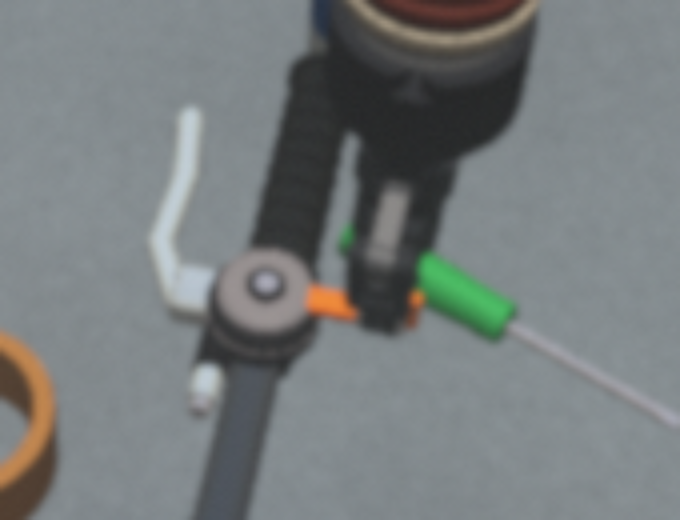

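The lever now points toward the rider near (360,303), with the finger on its clamp side. The upward force vanished when I raised 4 mm, so the fingertip had been resting on the lever's arm. I'll go 2 mm higher and carry on.

Call:
drive_tool:
  rows:
    - [[0,0,-0.002],0]
    - [[-0.0007,-0.002,0],-0.0377]
    - [[-0.0007,-0.002,0],-0.0377]
    - [[-0.0007,-0.002,0],-0.0377]
    - [[-0.0007,-0.002,0],-0.0377]

```text
t: 6.85
tool_pos: [0.4934, 0.0921, 0.2198]
tool_rot: [0.102, 3.139, 0.005]
contact_force: [1.7, 4.2, -0.4]
opening: 0.0424
grip_force: 2.3
```

```bash
python3 -c "
from h import *
state()"
```

```text
t 6.85 pos [0.4934 0.0921 0.2198] xang 176.3 pivot->tcp r 0.054 ang 192.8 tiltz [ 0.001  0.003 -1.   ] Ftool [-1.38  4.34  0.39] open 0.0424 over 0.0726
```

Call:
drive_tool:
  rows:
    - [[-0.0007,-0.002,0],-0.0377]
    - [[-0.0007,-0.002,0],-0.0377]
    - [[-0.0007,-0.002,0],-0.0377]
    - [[-0.0007,-0.002,0],-0.0377]
    - [[-0.0007,-0.002,0],-0.0377]
    - [[-0.0007,-0.002,0],-0.0377]

```text
t: 7.45
tool_pos: [0.4978, 0.0791, 0.2198]
tool_rot: [0.253, -3.131, 0.0]
contact_force: [0.2, -0.1, -0.3]
opening: 0.0425
grip_force: 0.5
```

```bash
python3 -c "
from h import *
state()"
```

```text
t 7.45 pos [0.4978 0.0791 0.2198] xang -170.7 pivot->tcp r 0.0543 ang 207.3 tiltz [-0. -0. -1.] Ftool [-0.2  -0.13  0.27] open 0.0425 over 0.0726
```

Call:
drive_tool:
  rows:
    - [[-0.0007,-0.002,0],-0.0377]
    - [[-0.0007,-0.002,0],-0.0377]
    - [[-0.0007,-0.002,0],-0.0377]
    - [[-0.0007,-0.002,0],-0.0377]
    - [[-0.0007,-0.002,0],-0.0377]
    - [[-0.0007,-0.002,0],-0.0377]
    - [[-0.0007,-0.002,0],-0.0377]

```text
t: 8.15
tool_pos: [0.5062, 0.067, 0.2198]
tool_rot: [0.663, -3.07, 0.0]
contact_force: [0.3, -0.3, 0.3]
opening: 0.0429
grip_force: 0.0
```

```bash
python3 -c "
from h import *
state()"
```

```text
t 8.15 pos [0.5062 0.067  0.2198] xang -155.6 pivot->tcp r 0.0543 ang 222.9 tiltz [-0. -0. -1.] Ftool [-0.19 -0.37 -0.26] open 0.0429 over 0.0726
```

Call:
drive_tool:
  rows:
    - [[-0.0007,-0.002,0],-0.0377]
    - [[-0.0007,-0.002,0],-0.0377]
    - [[-0.0007,-0.002,0],-0.0377]
    - [[-0.0007,-0.002,0],-0.0377]
    - [[-0.0007,-0.002,0],-0.0377]
    - [[-0.0007,-0.002,0],-0.0377]

```text
t: 8.75
tool_pos: [0.5157, 0.059, 0.2197]
tool_rot: [1.006, -2.976, -0.001]
contact_force: [0.1, 1.1, -0.7]
opening: 0.043
grip_force: 0.3
```

```bash
python3 -c "
from h import *
state()"
```

```text
t 8.75 pos [0.5157 0.059  0.2197] xang -142.7 pivot->tcp r 0.0542 ang 236.1 tiltz [-0.001  0.    -1.   ] Ftool [-0.73  0.76  0.68] open 0.043 over 0.0726
```

Call:
drive_tool:
  rows:
    - [[-0.0007,-0.002,0],-0.0377]
    - [[-0.0007,-0.002,0],-0.0377]
    - [[-0.00035,-0.001,0],-0.019]
    - [[-0.00035,-0.001,0],-0.019]

```text
t: 9.15
tool_pos: [0.5213, 0.0554, 0.2198]
tool_rot: [1.171, -2.915, -0.0]
contact_force: [-0.6, 0.4, 0.2]
opening: 0.0428
grip_force: 0.0
```

```bash
python3 -c "
from h import *
state()"
```

```text
t 9.15 pos [0.5213 0.0554 0.2198] xang -136.2 pivot->tcp r 0.0545 ang 243.0 tiltz [-0. -0. -1.] Ftool [ 0.19  0.74 -0.21] open 0.0428 over 0.0726
```

Call:
drive_tool:
  rows:
    - [[-0.00035,-0.001,0],-0.019]
    - [[-0.00035,-0.001,0],-0.019]
    - [[0,0,0],0]

```text
t: 9.45
tool_pos: [0.5232, 0.0545, 0.2199]
tool_rot: [1.226, -2.893, -0.0]
contact_force: [1.1, 0.2, 0.9]
opening: 0.0429
grip_force: 0.0
```

Call:
drive_tool:
  rows:
    - [[-0.00035,-0.001,0],-0.019]
    - [[-0.00035,-0.001,0],-0.019]
    - [[0,0,0],0]

```text
t: 9.75
tool_pos: [0.5252, 0.0536, 0.2199]
tool_rot: [1.281, -2.869, 0.0]
contact_force: [-0.3, -0.6, -0.0]
opening: 0.0429
grip_force: 0.1
```

Call:
drive_tool:
  rows:
    - [[-0.00035,-0.001,0],-0.019]
    - [[-0.00035,-0.001,0],-0.019]
    - [[0,0,0],0]

```text
t: 10.05
tool_pos: [0.5272, 0.0528, 0.2199]
tool_rot: [1.335, -2.844, 0.0]
contact_force: [0.6, 1.2, -0.8]
opening: 0.0428
grip_force: 0.0
```

Call:
drive_tool:
  rows:
    - [[-0.00035,-0.001,0],-0.019]
    - [[-0.00035,-0.001,0],-0.019]
    - [[0,0,0],0]

```text
t: 10.35
tool_pos: [0.5292, 0.0521, 0.2199]
tool_rot: [-1.389, 2.818, -0.0]
contact_force: [0.4, -0.4, -0.7]
opening: 0.0427
grip_force: 0.0
```

Call:
drive_tool:
  rows:
    - [[-0.00035,-0.001,0],-0.019]
    - [[-0.00035,-0.001,0],-0.019]
    - [[0,0,0],0]

```text
t: 10.65
tool_pos: [0.5312, 0.0514, 0.2199]
tool_rot: [-1.442, 2.791, -0.0]
contact_force: [-0.3, 0.0, 0.2]
opening: 0.0428
grip_force: 0.1
```

Call:
drive_tool:
  rows:
    - [[-0.00035,-0.001,0],-0.019]
    - [[-0.00035,-0.001,0],-0.019]
    - [[0,0,0],0]

```text
t: 10.95
tool_pos: [0.5328, 0.0513, 0.2198]
tool_rot: [1.495, -2.762, -0.002]
contact_force: [-3.2, 2.2, 2.2]
opening: 0.0427
grip_force: 2.0
```

Call:
drive_tool:
  rows:
    - [[-0.0002,-0.0005,0],-0.0095]
    - [[0,-0.0005,0],0]
    - [[0,0,0],0]
    - [[0,0,0],0]

```text
t: 11.35
tool_pos: [0.5334, 0.0511, 0.2198]
tool_rot: [1.507, -2.755, -0.004]
contact_force: [-5.7, 3.9, 3.0]
opening: 0.0427
grip_force: 3.2
```

```bash
python3 -c "
from h import *
state()"
```

```text
t 11.35 pos [0.5334 0.0511 0.2198] xang -122.6 pivot->tcp r 0.0544 ang 256.6 tiltz [-0.003  0.001 -1.   ] Ftool [-0.2   6.85 -2.98] open 0.0427 over 0.0726
```

Call:
drive_tool:
  rows:
    - [[0,-0.0005,0],0]
    - [[0,0,0],0]
    - [[0,0,0],0]

```text
t: 11.65
tool_pos: [0.5335, 0.051, 0.2198]
tool_rot: [1.507, -2.754, -0.005]
contact_force: [-6.8, 3.8, 4.2]
opening: 0.0426
grip_force: 3.8
```

```bash
python3 -c "
from h import *
state()"
```

```text
t 11.65 pos [0.5335 0.051  0.2198] xang -122.6 pivot->tcp r 0.0544 ang 256.8 tiltz [-0.003  0.002 -1.   ] Ftool [ 0.51  7.8  -4.18] open 0.0426 over 0.0726
```

Firm on the end stop at about joint −0.22. Now I'll back off and bring the other finger up for the clockwise push.

Call:
drive_tool:
  rows:
    - [[0,0.002,0],0]
    - [[0,0.004,0],0]
    - [[0,0.004,0],0]
    - [[0,0.004,0],0]
    - [[0,0.004,0],0]
    - [[0,0.004,0],0]
    - [[0,0.004,0],0]
    - [[0,0.004,0],0]
    - [[0,0.003,0],0]
    - [[0,0,0],0]

```text
t: 12.65
tool_pos: [0.5064, 0.0683, 0.2199]
tool_rot: [-1.508, 2.756, -0.0]
contact_force: [0.2, -1.0, 0.2]
opening: 0.0428
grip_force: 0.0
```

```bash
python3 -c "
from h import *
state()
from station import vision
import cv2
r=vision.get_image('side')
cv2.imwrite('pics/s4.png',cv2.resize(r['image'][190:320,230:400],None,fx=4,fy=4))"
```

```text
t 12.65 pos [0.5064 0.0683 0.2199] xang -122.6 pivot->tcp r 0.0533 ang 222.0 tiltz [ 0. -0. -1.] Ftool [ 0.75 -0.74 -0.19] open 0.0428 over 0.0726
```

View pics/s4.png

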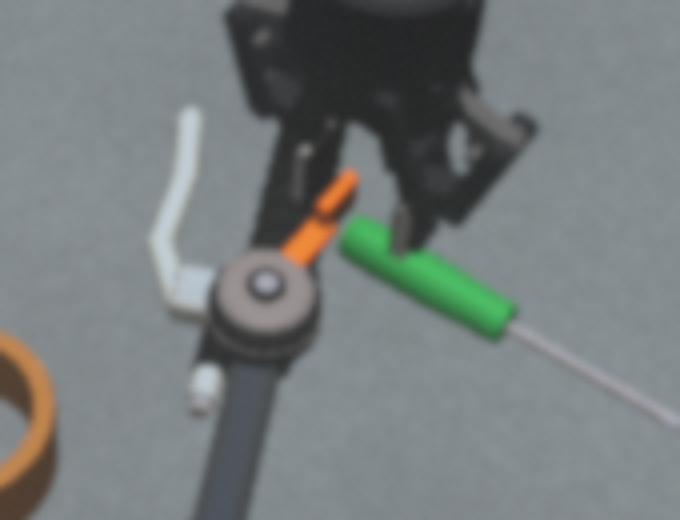

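The lever stands at its stop, with the pad near (340,195) and the left finger just beside it, so I'll push clockwise now.

Call:
drive_tool:
  rows:
    - [[0,0.002,0],0]
    - [[0,0.001,0],0]
    - [[-0.0007,0.002,0],0.0377]
    - [[-0.0007,0.002,0],0.0377]
    - [[-0.0007,0.002,0],0.0377]
    - [[-0.0007,0.002,0],0.0377]
    - [[-0.0007,0.002,0],0.0377]
    - [[0,0,0],0]

```text
t: 13.5
tool_pos: [0.4982, 0.0786, 0.2199]
tool_rot: [1.241, -2.886, -0.0]
contact_force: [-0.4, 0.3, -0.0]
opening: 0.0429
grip_force: 0.0
```

```bash
python3 -c "
from h import *
state()"
```

```text
t 13.5 pos [0.4982 0.0786 0.2199] xang -133.4 pivot->tcp r 0.0541 ang 208.0 tiltz [-0.  0. -1.] Ftool [0.06 0.45 0.02] open 0.0429 over 0.0726
```

Call:
drive_tool:
  rows:
    - [[-0.00035,0.001,0],0.019]
    - [[-0.00035,0.001,0],0.019]
    - [[-0.00035,0.001,0],0.019]
    - [[-0.00035,0.001,0],0.019]
    - [[0,0,0],0]

```text
t: 14.0
tool_pos: [0.4968, 0.082, 0.2199]
tool_rot: [-1.13, 2.931, -0.002]
contact_force: [2.6, -3.6, -1.8]
opening: 0.043
grip_force: 2.3
```

```bash
python3 -c "
from h import *
state()"
```

```text
t 14.0 pos [0.4968 0.082  0.2199] xang -137.8 pivot->tcp r 0.0539 ang 204.1 tiltz [ 0.001 -0.001 -1.   ] Ftool [ 0.5  -4.44  1.78] open 0.043 over 0.0726
```

Call:
drive_tool:
  rows:
    - [[-0.00035,0.001,0],0.019]
    - [[-0.00035,0.001,0],0.019]
    - [[-0.00035,0.001,0],0.019]
    - [[-0.00035,0.001,0],0.019]
    - [[0,0,0],0]
    - [[0,0,0],0]

```text
t: 14.6
tool_pos: [0.4948, 0.0863, 0.2199]
tool_rot: [1.019, -2.971, -0.0]
contact_force: [1.3, -2.5, 0.2]
opening: 0.043
grip_force: 1.4
```

```bash
python3 -c "
from h import *
state()"
```

```text
t 14.6 pos [0.4948 0.0863 0.2199] xang -142.2 pivot->tcp r 0.0542 ang 199.1 tiltz [-0.001 -0.    -1.   ] Ftool [ 0.49 -2.8  -0.24] open 0.043 over 0.0726
```

Call:
drive_tool:
  rows:
    - [[-0.00035,0.001,0],0.019]
    - [[-0.00035,0.001,0],0.019]
    - [[0,0,0],0]
    - [[0,0,0],0]
    - [[0,0,0],0]
    - [[0,0,0],0]
    - [[0,0,0],0]

```text
t: 15.3
tool_pos: [0.4942, 0.0885, 0.2198]
tool_rot: [0.962, -2.991, -0.001]
contact_force: [0.5, -0.1, -0.8]
opening: 0.0425
grip_force: 0.2
```

```bash
python3 -c "
from h import *
state()
from station import vision
import cv2
r=vision.get_image('side')
cv2.imwrite('pics/s5.png',cv2.resize(r['image'][190:320,230:400],None,fx=4,fy=4))"
```

```text
t 15.3 pos [0.4942 0.0885 0.2198] xang -144.3 pivot->tcp r 0.0541 ang 196.7 tiltz [-0.  0. -1.] Ftool [-0.38 -0.39  0.82] open 0.0425 over 0.0726
```

View pics/s5.png

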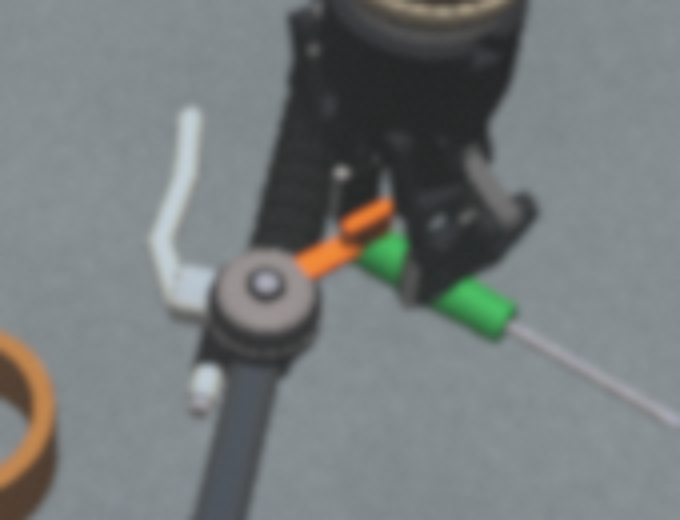

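```bash
python3 -c "
from h import *
d=pickle.load(open('d.pkl','rb'));S=d['side']
for a in(135,198,207,216,225):
  w=np.radians(a); print(a,[(np.subtract(proj(S,np.array([.546+q*np.cos(w),.104+q*np.sin(w),.158])),(230,190))*4).round(0) for q in(.04,.066)])
print((324.4-230)*4,(282.4-190)*4,(314.6-230)*4,(273-190)*4)
"
```

```text
135 [array([334., 322.]), array([379., 363.])]
198 [array([359., 244.]), array([417., 232.])]
207 [array([353., 232.]), array([407., 213.])]
216 [array([345., 222.]), array([394., 196.])]
225 [array([336., 212.]), array([379., 181.])]
377.5999999999999 369.5999999999999 338.4000000000001 332
```

The pad top runs from about (345,228) to (394,203) in the crop, which fits 216° world, so the lever is still balanced halfway. It needs a little more push.

Call:
drive_tool:
  rows:
    - [[-0.00035,0.001,0],0.019]
    - [[-0.00035,0.001,0],0.019]
    - [[0,0,0],0]
    - [[0,0,0],0]
    - [[0,0,0],0]
    - [[0,0,0],0]
    - [[0,0,0],0]

```text
t: 16.05
tool_pos: [0.4937, 0.0904, 0.2199]
tool_rot: [-0.905, 3.008, 0.0]
contact_force: [-0.2, -0.2, -0.5]
opening: 0.0427
grip_force: 0.0
```

```bash
cat > look.py <<'E'
# orange-blob lever angle from the side view: compare its visible orange centroid line with the pivot
from h import *
from station import vision
import cv2,sys
state(); r=vision.get_image('side'); im=r['image']
hsv=cv2.cvtColor(im,cv2.COLOR_BGR2HSV); m=cv2.inRange(hsv,(5,150,120),(20,255,255)); m[:235]=0;m[305:]=0;m[:,:285]=0;m[:,350:]=0
v,u=np.nonzero(m); P=np.array([atz(r,a,b,.145)[:2] for a,b in zip(u,v)])-[.5463,.1004]
a=np.degrees(np.arctan2(P[:,1],P[:,0]))%360; far=np.hypot(*P.T)>.03
print("orange px",len(u),"median ang",np.median(a[far]).round(1),"joint~",np.radians(234-9-np.median(a[far])).round(3))
cv2.imwrite('pics/%s.png'%sys.argv[1],cv2.resize(im[190:320,230:400],None,fx=4,fy=4))
E
python3 look.py s6
```

```text
t 16.05 pos [0.4937 0.0904 0.2199] xang -146.5 pivot->tcp r 0.054 ang 194.6 tiltz [-0.  0. -1.] Ftool [ 0.26 -0.06  0.49] open 0.0427 over 0.0726
orange px 149 median ang 213.8 joint~ 0.196
```

```bash
python3 -c "
from h import *
import cv2
d=pickle.load(open('d.pkl','rb'));S=d['side']
def an(im):
  hsv=cv2.cvtColor(im,cv2.COLOR_BGR2HSV); m=cv2.inRange(hsv,(5,150,120),(20,255,255)); m[:45]=0;m[115:]=0;m[:,:55]=0;m[:,120:]=0
  v,u=np.nonzero(m); P=np.array([atz(S,a+230,b+190,.145)[:2] for a,b in zip(u,v)])-[.5463,.1004]
  a=np.degrees(np.arctan2(P[:,1],P[:,0]))%360; f=np.hypot(*P.T)>.03
  print(len(u),np.median(a[f]).round(1),P[np.argmax(np.hypot(*P.T))].round(3))
an(S['image'][190:320,230:400])
for n in('s1','s4','s5','s6'): an(cv2.resize(cv2.imread(f'pics/{n}.png'),(170,130),interpolation=cv2.INTER_AREA))
"
```

```text
136 131.7 [-0.045  0.046]
139 131.5 [-0.044  0.049]
141 236.7 [-0.036 -0.053]
155 216.0 [-0.052 -0.043]
151 213.4 [-0.052 -0.041]
```

Call:
drive_tool:
  rows:
    - [[-0.00035,0.001,0],0.019]
    - [[0,0,0],0]
    - [[0,0,0],0]
    - [[0,0,0],0]
    - [[0,0,0],0]

```text
t: 16.6
tool_pos: [0.4934, 0.0914, 0.2199]
tool_rot: [0.876, -3.017, -0.0]
contact_force: [-0.6, 1.5, -0.6]
opening: 0.0427
grip_force: 0.0
```

```bash
python3 look.py s7
```

```text
t 16.6 pos [0.4934 0.0914 0.2199] xang -147.6 pivot->tcp r 0.0541 ang 193.5 tiltz [-0.  0. -1.] Ftool [-0.31  1.57  0.56] open 0.0427 over 0.0726
orange px 149 median ang 212.3 joint~ 0.221
```

Call:
drive_tool:
  rows:
    - [[-0.00035,0.001,0],0.019]
    - [[0,0,0],0]
    - [[0,0,0],0]
    - [[0,0,0],0]
    - [[0,0,0],0]

```text
t: 17.15
tool_pos: [0.4932, 0.0924, 0.2199]
tool_rot: [0.847, -3.025, -0.0]
contact_force: [0.2, -0.1, -0.5]
opening: 0.0427
grip_force: 0.0
```

```bash
python3 look.py s8
```

```text
t 17.15 pos [0.4932 0.0924 0.2199] xang -148.7 pivot->tcp r 0.0541 ang 192.4 tiltz [-0.  0. -1.] Ftool [-0.14 -0.24  0.48] open 0.0427 over 0.0726
orange px 146 median ang 205.3 joint~ 0.344
```

The lever has dropped into second gear (about 205° measured, finger at 211°). I'll let it settle, then push on for the next click.

Call:
drive_tool:
  rows:
    - [[0,0,0],0]
    - [[0,0,0],0]
    - [[0,0,0],0]
    - [[0,0,0],0]

```text
t: 17.6
tool_pos: [0.4932, 0.0924, 0.2199]
tool_rot: [-0.847, 3.025, 0.0]
contact_force: [-0.0, 0.3, 0.4]
opening: 0.0428
grip_force: 0.0
```

Call:
drive_tool:
  rows:
    - [[-0.0007,0.002,0],0.0377]
    - [[-0.0007,0.002,0],0.0377]
    - [[-0.0007,0.002,0],0.0377]
    - [[-0.00035,0.001,0],0.019]
    - [[-0.00035,0.001,0],0.019]
    - [[-0.00035,0.001,0],0.019]
    - [[0,0,0],0]

```text
t: 18.3
tool_pos: [0.492, 0.1015, 0.2199]
tool_rot: [0.587, -3.086, 0.001]
contact_force: [0.3, -2.9, -1.1]
opening: 0.0427
grip_force: 1.6
```

```bash
python3 look.py s9
```

```text
t 18.3 pos [0.492  0.1015 0.2199] xang -158.4 pivot->tcp r 0.0541 ang 182.7 tiltz [ 0.    -0.001 -1.   ] Ftool [ 0.8  -2.83  1.06] open 0.0427 over 0.0726
orange px 135 median ang 200.4 joint~ 0.429
```

Call:
drive_tool:
  rows:
    - [[-0.00035,0.001,0],0.019]
    - [[-0.00035,0.001,0],0.019]
    - [[-0.00035,0.001,0],0.019]
    - [[-0.00035,0.001,0],0.019]
    - [[-0.00035,0.001,0],0.019]
    - [[-0.00035,0.001,0],0.019]
    - [[0,0,0],0]
    - [[0,0,0],0]
    - [[0,0,0],0]

```text
t: 19.25
tool_pos: [0.4919, 0.1083, 0.2199]
tool_rot: [0.411, -3.115, -0.0]
contact_force: [-0.3, -0.1, 1.2]
opening: 0.0426
grip_force: 0.0
```

```bash
python3 look.py s10
```

```text
t 19.25 pos [0.4919 0.1083 0.2199] xang -165.0 pivot->tcp r 0.0542 ang 175.5 tiltz [-0.  0. -1.] Ftool [ 0.35 -0.01 -1.17] open 0.0426 over 0.0726
orange px 114 median ang 181.7 joint~ 0.756
```

View pics/s10.png

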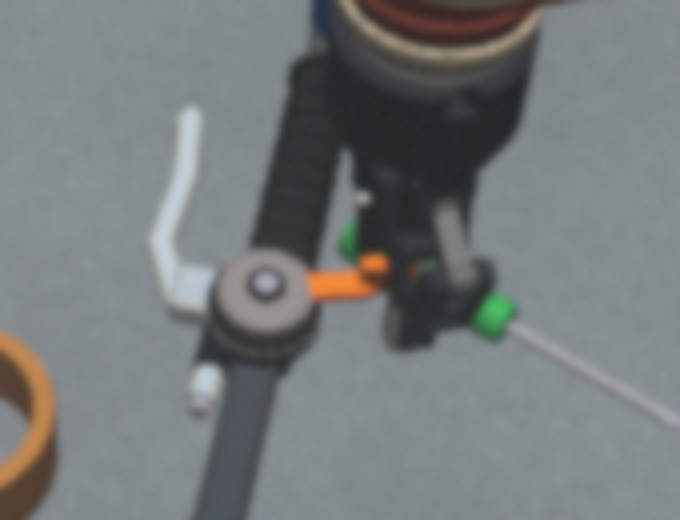

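```bash
python3 -c "
from h import *
d=pickle.load(open('d.pkl','rb'));S=d['side']
for a in(171,180,184,189,192):
  w=np.radians(a); print(a,[(np.subtract(proj(S,np.array([.546+q*np.cos(w),.104+q*np.sin(w),.158])),(230,190))*4).round(0) for q in(.04,.066)],[(np.subtract(proj(S,np.array([.546+q*np.cos(w),.104+q*np.sin(w),.144])),(230,190))*4).round(0) for q in(.025,.04)])
"
```

```text
171 [array([362., 280.]), array([424., 291.])] [array([324., 292.]), array([359., 299.])]
180 [array([363., 268.]), array([425., 271.])] [array([325., 285.]), array([361., 287.])]
184 [array([363., 262.]), array([425., 262.])] [array([325., 281.]), array([360., 281.])]
189 [array([362., 256.]), array([423., 251.])] [array([325., 277.]), array([359., 275.])]
192 [array([361., 252.]), array([421., 245.])] [array([324., 275.]), array([359., 271.])]
```

The pad is near (375,266) and the arm is nearly level at about y 285. That fits about 188° world, which is third gear, settled. Now the last click.

Call:
drive_tool:
  rows:
    - [[0,0,0],0]
    - [[0,0,0],0]
    - [[0,0,0],0]
    - [[-0.0007,0.002,0],0.0377]
    - [[-0.0007,0.002,0],0.0377]
    - [[-0.0007,0.002,0],0.0377]
    - [[-0.00035,0.001,0],0.019]
    - [[-0.00035,0.001,0],0.019]
    - [[-0.00035,0.001,0],0.019]
    - [[0,0,0],0]

```text
t: 20.3
tool_pos: [0.4934, 0.1168, 0.2199]
tool_rot: [0.144, -3.138, 0.004]
contact_force: [1.0, -4.7, 0.4]
opening: 0.0426
grip_force: 2.6
```

```bash
python3 look.py s11
```

```text
t 20.3 pos [0.4934 0.1168 0.2199] xang -174.8 pivot->tcp r 0.0541 ang 166.3 tiltz [ 0.    -0.002 -1.   ] Ftool [-0.6  -4.73 -0.38] open 0.0426 over 0.0726
orange px 86 median ang 173.0 joint~ 0.908
```

Call:
drive_tool:
  rows:
    - [[-0.00035,0.001,0],0.019]
    - [[-0.00035,0.001,0],0.019]
    - [[-0.00035,0.001,0],0.019]
    - [[-0.00035,0.001,0],0.019]
    - [[-0.00035,0.001,0],0.019]
    - [[-0.00035,0.001,0],0.019]
    - [[0,0,0],0]
    - [[0,0,0],0]
    - [[0,0,0],0]

```text
t: 21.25
tool_pos: [0.4951, 0.1239, 0.2199]
tool_rot: [0.034, 3.141, 0.001]
contact_force: [-0.6, -0.2, -0.4]
opening: 0.0429
grip_force: 0.0
```

```bash
python3 look.py s12
```

```text
t 21.25 pos [0.4951 0.1239 0.2199] xang 178.8 pivot->tcp r 0.0546 ang 158.7 tiltz [ 0.  0. -1.] Ftool [ 0.59 -0.21  0.4 ] open 0.0429 over 0.0726
orange px 80 median ang 157.3 joint~ 1.182
```

View pics/s12.png

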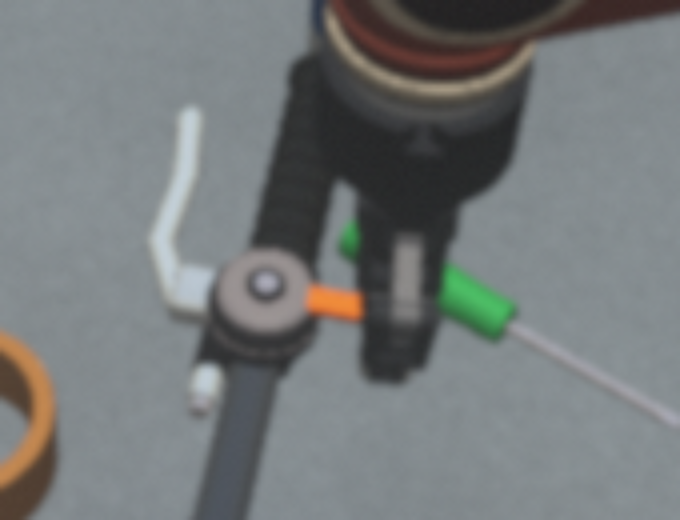

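The arm runs from about (325,299) to (355,305), about 171° world, matching its earlier fourth-gear position, and the finger is clear of it. I'll lift straight off.

Call:
drive_tool:
  rows:
    - [[0,0,-0.003],0]
    - [[0,0,-0.005],0]
    - [[0,0,-0.008],0]
    - [[0,0,-0.015],0]
    - [[0,0,-0.02],0]
    - [[0,0,-0.02],0]
    - [[0,0,-0.02],0]
    - [[0,0,-0.01],0]
    - [[0,0,0],0]
    - [[0,0,0],0]

```text
t: 22.3
tool_pos: [0.495, 0.1237, 0.3207]
tool_rot: [-0.034, -3.141, 0.0]
contact_force: [-0.3, -0.6, -0.3]
opening: 0.0428
grip_force: 0.0
```

```bash
python3 look.py s13
```

```text
t 22.3 pos [0.495  0.1237 0.3207] xang 178.7 pivot->tcp r 0.0547 ang 158.9 tiltz [-0. -0. -1.] Ftool [ 0.26 -0.64  0.25] open 0.0428 over 0.0726
orange px 151 median ang 168.5 joint~ 0.985
```

```bash
python3 -c "
from station import ctrl
print(ctrl.finish_job())"
```

```text
the job is handed in; nothing more can be done
None
```

The job is handed in: I pushed the lever firmly onto its end stop, then three clicks up with a settle at each, and left it released; the camera puts it in fourth gear (about 0.94 rad). No verdict came back.

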